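# Gauge the folded metal butterflies and hang the good ones on the drying bar

### The arm

A 6-joint arm with a two-finger parallel gripper is mounted at the origin on the work surface. World frame = base frame: x ahead of the robot, y to its left, z up, the work surface at z = 0. Lengths are in m, angles in rad, forces in N, time in s.
With the tool pointing down it reaches from about 0.25 to 0.775 m from the base axis. Payload 4 kg.
Tool frame: the origin (TCP) lies on the centre line of the jaws, within the pads' length; the fingertips stand robot.tips_ahead ahead of it and the grasp point (between the pads) lies 8 mm behind it (robot.tips_ahead is the distance from the TCP to the fingertips, in m); z points along the fingers, y is the line along which they close (so a half turn about z gives the same grasp; the last joint's range is limited). The gripper opens to 94 mm and grips with 3 to 60 N. Pads are 16 mm wide; open, the fingers measure 119 mm over their backs; the gripper's body (75 mm by 177 mm) begins 78 mm behind the grasp point.
Start: joints at [1.021, 0.087, 1.371, -0, 1.684, -0.103], TCP at [0.238, 0.496, 0.217] pointing down, gripper open.
Joint ranges: [-3.1, 3.1], [-0.76, 2.03], [0.27, 2.55], [-1.08, 4.22], [0.17, 2.65], [-2.57, 2.57]. Speed limits (rad/s): [2.79, 2.79, 3.14, 3.14, 3.14, 3.14].

### API

Orientations are given as [roll, pitch, yaw] about the fixed x, y, z axes, in that order (R = Rz(yaw) Ry(pitch) Rx(roll)).
In Python, from bench import robot, snapshot, close_job, spotter gives the robot as it stands. The module is installed in compiled form; this text tells all that it offers.
- The arm moves only by the tool servo_tool, never from a script. Its argument "commands" is one flat list of numbers, 7 for each row, row after row: the shift along the tool's x, y, z in m, then the turn, a rotation vector about the tool's x, y, z in degrees, then the finger opening in m, from 0 to 0.094. In form: [x, y, z, ax, ay, az, grip, x, y, z, ax, ay, az, grip, ...]. A call has 1 to 10 rows; each row is the pose to reach, as a shift and turn from the pose commanded when the call began, along the tool's axes at that moment; what a row does not reach only later rows make up. A row lasts 1/8 s, in which the tool goes at most 62.5 mm and 10.7 degrees, less where a joint would pass 70% of its speed; a pose out of reach is approached as far as the arm can. A call with a gripper value outside its range is refused whole. The fingers move at their own pace and stop on an object; the grip force is fixed at half the most. Time passes only in rows, so rows that repeat a pose let the fingers close. It gives the time, the measured TCP pose, the force, the opening and the grip force at its end, in the units of the state.
- robot.get_obs(): the state, without advancing time (a new reading comes with each control period).
- snapshot(name): name is "scene" or "top" or "wrist"; returns a dict with "img" (400x640x3 uint8, blue, green, red), "camera_matrix" (3x3 intrinsics, pixels), "extrinsics" (4x4, takes a point from camera to world coordinates); the wrist camera has in their place "hand_eye" (4x4, takes a point from camera to tool coordinates, whose origin is the TCP and whose axes are the flange's). Camera axes: x right, y down, z forward; pixel columns grow to the right and rows downward; lengths in m; the calibration is good to about 2 mm. A picture is of the moment at which its call begins: read the wrist's pose just before it. There is no depth.
- close_job(): hands the job in; it is judged then, once.
Trained networks look in a picture, given as the dict that the camera call returned (one of the last four; its "shot" number tells which), for a name from the list of things; names that differ only in an ending like _2 or _b are one class to them, and where a whole thing is asked for, a point or a joint stands for the part that bears it (a point fixed in the world has none). Each returns a list of dicts, best first, with "conf" (0 to 1); they miss things now and then, are a little off and sometimes report something else, mostly with a low value. They report only what shows in the picture. A call takes as long as a camera call. They do not tell look-alikes from the thing itself.
- spotter.trace(name, picture): "region" (400x640 bool, what is visible of it) and "box" ([left, top, width, height] in pixels, round what is visible of it).
The state is a dict: "time": time; "joint_positions": joint angles; "qvel": joint speeds; "joint_torque": joint torques, N m; "tool_pos": TCP position; "ee_rot": TCP orientation; "wrist_force": force on the tool from outside, world axes, zero at the start; "wrist_torque": the same for the moment, N m; "width": finger opening in m; "finger_force": force on a finger pad.
Only numpy, scipy, OpenCV 4.12 (cv2) and the standard library are available. Lean on these libraries where they do the work, as an engineer would, in place of code of your own. Each camera call takes 0.05 s, during which the arm holds its last target. There are 200 camera calls.

### The job

Check the fold of every metal butterfly waiting on the painting board, one at a time along the row starting at the gauge's end: stand it on the gauge's base with its body under the foot, let go of it, press the gauge's knob gently down until the foot rests on its brass body, read the height and let the gauge spring back up. Hang each one whose body top is at least 56 mm above the base (green band) astride the drying bar, along the bar and clear of its neighbours; stand any flatter one (red band) upright inside the red rework tray. Leave the tins, bottle, mug, brush and hammer where they are.

Things in the scene. Friction and masses are not known exactly. Their poses are not given: they have to be found in the camera images.
- bfly_a: White-winged butterfly, place 1: gauge's end of the row (robot's left, +y). May be absent. Folded sheet metal, stands like a tent on the edges of its drooping wings, brass body bar along the top. ORIGIN on the inside of the fold, mid-length; x along the fold to the head, z up. Bar: x -58 to +58 mm, 14 mm wide, top at z +22 mm, about 18 mm proud of the wings: pinch it here.
- bfly_b: Pale blue butterfly, place 2 of the row; may be absent. Built as bfly_a. On each of the four, the wings are 3 mm sheet, 62 mm from fold to edge, x -40 to +47 mm, and slope down to both sides: by 40 to 44 degrees if folded right (body top 62 to 65 mm above what it stands on), by about 27 degrees (50 mm) if too flat. Some may be flat, or none.
- bfly_c: Deep blue butterfly, place 3 of the row; may be absent. Built as bfly_a. Each of the four weighs about 150 g, mostly in the wings, and starts on the painting board with its head away from the robot. For gauging, pinch it near the tail (x about -44 mm), which leaves the front of the bar free for the foot.
- bfly_d: Pale grey-green butterfly, place 4 of the row, farthest from the gauge's end (robot's right, -y); may be absent. Built as bfly_a.
- gauge_slide (a joint): How far the foot is lowered, m: 0 at rest (foot 100 mm above the base), 0.060 at the end. Part height = 0.100 - value. A spring lifts it to 0 when let go; pushing takes 1 N at the top, 3 N after 50 mm, plus what the foot bears. A red pointer on the carriage runs along the scale plate left of the column: green band = parts 56 to 76 mm high, red band = 40 to 56 mm.
- gauge_base (a point): Point on the flat top of the gauge's black base, 30 mm above the table, straight under the foot. x points from the open front to the column, z up. The top spans x -85 to +100, y -75 to +75 mm. Column 30 mm wide, x +73 to +93 mm, 185 mm tall. A butterfly stands well for gauging with its head to the column and its origin at x -35 mm, y 0.
- gauge_foot (a point): The gauge's round steel foot, 20 mm across; this point is the centre of its underside, 100 mm above the base at rest. It hangs under a grey arm, 18 mm wide, 15 to 29 mm above the foot's underside, that runs back to the carriage (x +33 to +67, y -22 to +22 mm in gauge_base). Nothing of the gauge is over the base in front of x -12 mm.
- gauge_knob (a point): Centre of the top of the black palm knob (38 mm across) on the gauge's carriage, 50 mm behind the foot and 213 mm above the table at rest: push it straight down to lower the foot.
- dry_bar: Drying bar: round steel bar of 8 mm diameter between two blue posts (16 mm square, up to the bar, on feet 130 x 30 mm across the bar), 470 mm long, axis along this body's y. Origin on the table under its middle. The table under it is free.
- bar_mid (a point): Middle of the drying bar's axis, 155 mm above the table; y along the bar. A butterfly hung astride the bar has its origin about 5.5 mm above the bar's axis.
- rework_tray: Open red plastic tray for rework, 180 (x) x 165 (y) x 26 mm outside, walls and floor 5 mm thick, fixed. Origin at the centre of its underside, on the table. It stands at the near left or near right corner; a grey box stands at the other.
- board: Dark painting board with a brass-coloured frame, 170 (x) x 560 (y) x 4 mm, fixed; origin at the centre of its underside. The butterflies' starting row lies along its y.
- blanks_box: Grey box of flat wing blanks, 165 x 150 x 50 mm, fixed; origin at the centre of its underside. Not part of the job.
- tin_blue: Blue paint tin, 73 mm across, 82 mm tall, origin at the centre of its underside. Leave alone.
- tin_white: White paint tin, 73 mm across, 82 mm tall, origin at the centre of its underside. Leave alone.
- thinner: Amber thinner bottle, 68 mm across, 150 mm tall, origin at the centre of its underside. Leave alone.
- brush: Paint brush lying flat, 190 mm long, along its x. Leave alone.
- hammer: Hammer lying flat, 240 mm long, along its x. Leave alone.
- brush_mug: Blue ceramic mug, 76 mm across, 95 mm tall, origin at the centre of its underside. Leave alone.
Not all that is in view belongs to the job. Leave any purple look-alike of the bfly_c alone.

How it is judged:
On the way, in this order (a step that is already met when the one before it is completed fails the run):
1. bfly_a, standing free on the gauge's base, is gauged: the foot is pressed on its brass body (contact force between gauge_slide and bfly_a above 0.5 N and contact force between the fingers and bfly_a below 0.2 N and angle between bfly_a's own z axis and vertical below 0.12 rad and y of gauge_foot in the frame of bfly_a between -0.012 and 0.012 m and x of gauge_foot in the frame of bfly_a between -0.06 and 0.06 m), for 0.3 s.
2. bfly_b, standing free on the gauge's base, is gauged: the foot is pressed on its brass body, after those nearer the gauge's end of the row (contact force between gauge_slide and bfly_b above 0.5 N and contact force between the fingers and bfly_b below 0.2 N and angle between bfly_b's own z axis and vertical below 0.12 rad and y of gauge_foot in the frame of bfly_b between -0.012 and 0.012 m and x of gauge_foot in the frame of bfly_b between -0.06 and 0.06 m), for 0.3 s.
3. bfly_c, standing free on the gauge's base, is gauged: the foot is pressed on its brass body, after those nearer the gauge's end of the row (contact force between gauge_slide and bfly_c above 0.5 N and contact force between the fingers and bfly_c below 0.2 N and angle between bfly_c's own z axis and vertical below 0.12 rad and y of gauge_foot in the frame of bfly_c between -0.012 and 0.012 m and x of gauge_foot in the frame of bfly_c between -0.06 and 0.06 m), for 0.3 s.
4. bfly_d, standing free on the gauge's base, is gauged: the foot is pressed on its brass body, after those nearer the gauge's end of the row (contact force between gauge_slide and bfly_d above 0.5 N and contact force between the fingers and bfly_d below 0.2 N and angle between bfly_d's own z axis and vertical below 0.12 rad and y of gauge_foot in the frame of bfly_d between -0.012 and 0.012 m and x of gauge_foot in the frame of bfly_d between -0.06 and 0.06 m), for 0.3 s.
At the end, for the whole second after the job is handed in: Each butterfly 56 mm high or more hangs still astride the bar: within 15 mm of over it, 0.25 rad of along it, 200 mm of its middle, upright within 0.5 rad. Each flatter one stands so, still, in the red tray, within 50 mm (x) and 45 mm (y) of its centre. None touch; the gauge is up (x of bfly_a in the frame of bar_mid between -0.015 and 0.015 m and y of bfly_a in the frame of bar_mid between -0.2 and 0.2 m and z of bfly_a in the frame of bar_mid between 0 and 0.022 m and angle between the x axis of each of bfly_a, bfly_c, bfly_d and the y axis of dry_bar, either way round below 0.25 rad and angle between each of bfly_a, bfly_c, bfly_d, bfly_b's own z axis and vertical below 0.5 rad and contact force between each of bfly_a, bfly_c, bfly_d and dry_bar above 0.3 N and linear speed of each of bfly_a, bfly_c, bfly_d, bfly_b below 0.02 m/s and angular speed of each of bfly_a, bfly_c, bfly_d, bfly_b below 0.2 rad/s and x of bfly_c in the frame of bar_mid between -0.015 and 0.015 m and y of bfly_c in the frame of bar_mid between -0.2 and 0.2 m and z of bfly_c in the frame of bar_mid between 0 and 0.022 m and x of bfly_d in the frame of bar_mid between -0.015 and 0.015 m and y of bfly_d in the frame of bar_mid between -0.2 and 0.2 m and z of bfly_d in the frame of bar_mid between 0 and 0.022 m and x of bfly_b in the frame of rework_tray between -0.05 and 0.05 m and y of bfly_b in the frame of rework_tray between -0.045 and 0.045 m and z of bfly_b in the frame of rework_tray below 0.055 m and contact force between bfly_a and bfly_b below 0.05 N and contact force between each of bfly_a, bfly_b and bfly_c below 0.05 N and contact force between each of bfly_a, bfly_b, bfly_c and bfly_d below 0.05 N and value of joint gauge_slide below 0.004 m).
It fails at once if a bystander (paint tin, thinner bottle, mug, brush, hammer) is shifted by more than 40 mm (distance of any of tin_blue, tin_white, thinner, brush, hammer, brush_mug from where it was at the start of the episode above 0.04 m).
It fails at once if the gauge's foot is forced down on a butterfly with more than 45 N (contact force between gauge_slide and bfly_a above 45 N or contact force between gauge_slide and bfly_b above 45 N or contact force between gauge_slide and bfly_c above 45 N or contact force between gauge_slide and bfly_d above 45 N).
Of bfly_a, bfly_b, bfly_c, bfly_d only 2 to 3 are there at a start; the rules pass over those that are not, and their reading is None.
At some moment in a run one of bfly_a, bfly_b, bfly_c, bfly_d may be knocked a few centimetres aside while the robot is not near it.
It also fails if it takes over 210 s, if anything falls off the work surface, if the arm or the gripper's body presses on something with over 40 N, if the wrist force passes 120 N, or if a joint passes its speed limit or range.

## Working session

There is one attempt and no reset: what is moved stays moved. The work goes in short steps, Python scripts to look and compute and a tool call to move; the robot and the scene stay as the last step left them, time stands still between calls to the robot, and variables do not carry over. Pictures are saved under pics/ and viewed, at most 14 in all, crops included, and the job is handed in when it is done.

Besides the shell and the picture viewer there is one more tool, called after "Request:" as a command line: name --argument value ..., lists and objects as JSON in quotes. servo_tool: Moves the arm, as the interface text tells. Its arguments: {"type":"object","properties":{"commands":{"type":"array","items":{"type":"number"}}},"required":["commands"]}

```bash
mkdir -p pics
python3 - <<'E'
from bench import robot,snapshot,spotter
import cv2,numpy as np,pickle
o=robot.get_obs()
print(o['time'],o['tool_pos'],o['ee_rot'],o['width'],robot.tips_ahead)
d={}
for n in("scene","top"):
    s=snapshot(n);cv2.imwrite(f'pics/{n}0.png',s['img']);d[n]=s
    print(n,s['camera_matrix'].tolist(),s['extrinsics'].round(4).tolist())
    for k in "bfly_a bfly_b bfly_c bfly_d gauge_knob gauge_foot gauge_base dry_bar rework_tray board".split():
        try: print(k,[(round(r['conf'],2),r['box']) for r in spotter.trace(k,s)[:5]])
        except Exception as e: print(k,e)
pickle.dump(d,open('s0.pkl','wb'))
E
```

```text
0.0 [0.23738907 0.49556655 0.21530114] [-3.13939580e+00 -2.36039283e-04  2.69481022e+00] 0.09393522751776598 0.011
scene [[493.5127598600933, 0.0, 326.53986618983566], [0.0, 493.5127598600933, 198.71898496564577], [0.0, 0.0, 1.0]] [[-0.7415, 0.4854, -0.4632, 1.2245], [0.671, 0.5388, -0.5094, 0.7846], [0.0023, -0.6885, -0.7252, 1.3258], [0.0, 0.0, 0.0, 1.0]]
bfly_a [(0.88, [353.4, 238.7, 28.6, 34.2]), (0.79, [297.2, 196.1, 34.0, 33.8]), (0.75, [322.8, 134.8, 27.8, 22.7]), (0.67, [322.5, 216.1, 34.9, 36.3]), (0.26, [356.8, 286.3, 36.1, 28.1])]
bfly_b [(0.88, [353.4, 238.7, 28.6, 34.2]), (0.79, [297.2, 196.1, 34.0, 33.8]), (0.75, [322.8, 134.8, 27.8, 22.7]), (0.67, [322.5, 216.1, 34.9, 36.3]), (0.26, [356.8, 286.3, 36.1, 28.1])]
bfly_c [(0.88, [353.4, 238.7, 28.6, 34.2]), (0.79, [297.2, 196.1, 34.0, 33.8]), (0.75, [322.8, 134.8, 27.8, 22.7]), (0.67, [322.5, 216.1, 34.9, 36.3]), (0.26, [356.8, 286.3, 36.1, 28.1])]
bfly_d [(0.88, [353.4, 238.7, 28.6, 34.2]), (0.79, [297.2, 196.1, 34.0, 33.8]), (0.75, [322.8, 134.8, 27.8, 22.7]), (0.67, [322.5, 216.1, 34.9, 36.3]), (0.26, [356.8, 286.3, 36
[... 806 characters left out ...]
3]), (0.72, [301.6, 181.5, 27.6, 32.1])]
bfly_c [(0.92, [387.9, 270.5, 32.9, 29.5]), (0.88, [334.9, 180.9, 27.3, 33.4]), (0.74, [265.7, 181.2, 27.5, 27.3]), (0.72, [301.6, 181.5, 27.6, 32.1])]
bfly_d [(0.92, [387.9, 270.5, 32.9, 29.5]), (0.88, [334.9, 180.9, 27.3, 33.4]), (0.74, [265.7, 181.2, 27.5, 27.3]), (0.72, [301.6, 181.5, 27.6, 32.1])]
gauge_knob [(0.81, [214.1, 132.5, 28.1, 22.0]), (0.73, [265.0, 180.7, 26.6, 28.5])]
gauge_foot [(0.85, [215.5, 133.1, 27.1, 23.4])]
gauge_base [(0.89, [204.2, 126.2, 70.6, 62.0])]
dry_bar [(0.56, [314.1, 136.8, 144.2, 46.4])]
rework_tray [(0.87, [187.5, 202.8, 53.7, 45.0]), (0.73, [311.5, 136.3, 146.0, 51.4])]
board [(0.91, [255.1, 170.2, 148.3, 55.8])]
```

View pics/scene0.png

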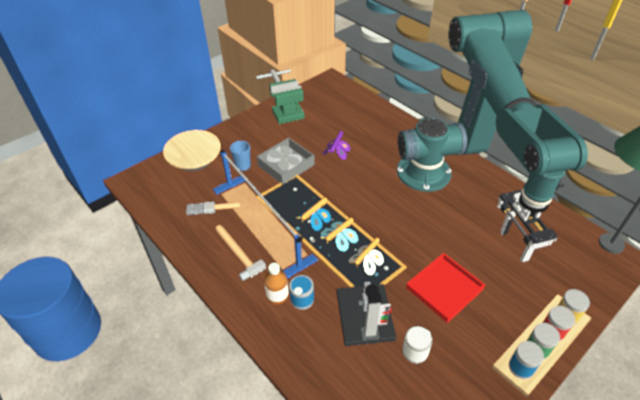

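View pics/top0.png

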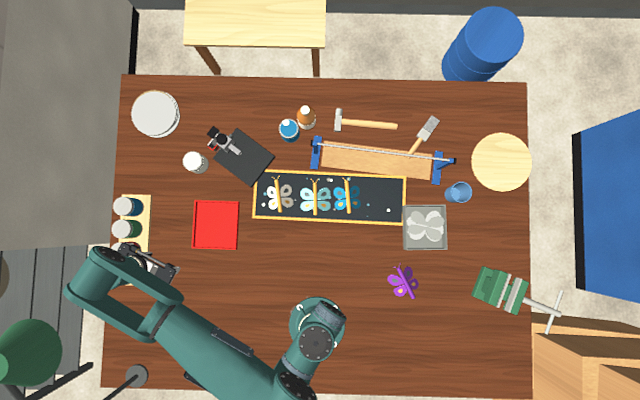

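```bash
cat > h.py <<'E'
import numpy as np,cv2
from scipy.spatial.transform import Rotation as R
def p2w(s,px,z,T=None):
    T=s['extrinsics'] if T is None else T
    K=s['camera_matrix'];px=np.atleast_2d(np.array(px,float))
    d=np.c_[px,np.ones(len(px))]@np.linalg.inv(K).T@T[:3,:3].T
    return (T[:3,3]+d*((z-T[2,3])/d[:,2])[:,None]).round(4)
def w2p(s,P,T=None):
    T=s['extrinsics'] if T is None else T
    P=np.atleast_2d(np.array(P,float));q=(P-T[:3,3])@T[:3,:3]
    q=q@s['camera_matrix'].T;return (q[:,:2]/q[:,2:]).round(1)
def tool(o): # tool pose matrix
    T=np.eye(4);T[:3,:3]=R.from_euler('xyz',o['ee_rot']).as_matrix();T[:3,3]=o['tool_pos'];return T
def goto(o,pos,yaw,pitch=0): # shift+rotvec(deg) in tool axes to reach pos with tool down; closing axis (tool y) at world angle yaw
    T=tool(o);best=None
    for k in (0,180):
        a=np.radians(yaw+k);y=np.array([np.cos(a),np.sin(a),0]);z=np.array([0,0,-1.]);x=np.cross(y,z)
        rv=R.from_matrix(T[:3,:3].T@np.c_[x,y,z]).as_rotvec(degrees=True)
        if best is None or np.linalg.norm(rv)<np.linalg.norm(best):best=rv
    return (T[:3,:3].T@(np.array(pos)-T[:3,3])).round(4),best.round(2)
E
python3 - <<'E'
import pickle,cv2
d=pickle.load(open('s0.pkl','rb'))
cv2.imwrite('pics/c1.png',cv2.resize(d['top']['img'][115:235,195:395],None,fx=4,fy=4,interpolation=cv2.INTER_CUBIC))
E
```

```text
(no output)
```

View pics/c1.png

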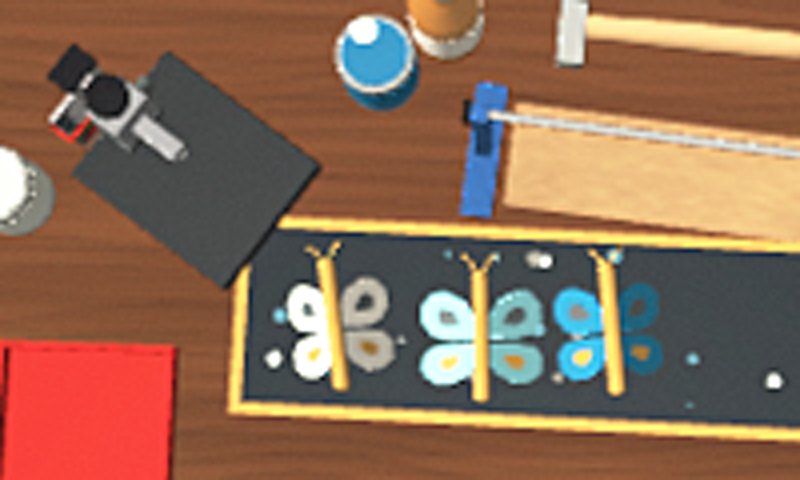

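Run:
```python
import pickle,numpy as np
from h import *
d=pickle.load(open('s0.pkl','rb'));s=d['top']
c=lambda l:np.array(l)/4+[194.9,114.9]
g=p2w(s,c([(165,52),(321,165),(225,287),(75,172)]),.03);print('base',g)
m=((g[0]+g[3])/2)[:2];f=((g[1]+g[2])/2)[:2];e=np.r_[m-f];print('len',np.linalg.norm(e),np.linalg.norm(g[0]-g[3]),np.linalg.norm(g[0]-g[1]));e/=np.linalg.norm(e)
o=(m+f)/2-e*.0075;print('gauge origin',o,'ang',np.degrees(np.arctan2(e[1],e[0])),'knob pred',o+.05*e,'pt',o-.035*e)
print('knob',p2w(s,c([(107,97)]),.213))
print('bar',p2w(s,[c([(490,115)]).ravel(),(452.5,160)],.155))
for n,h,q in(('a',.067,[(325,262),(341,388)]),('b',.054,[(480,268),(482,400)]),('c',.067,[(605,262),(616,392)])):
    w=p2w(s,c(q),h);v=w[0]-w[1];print(n,w.tolist(),'mid',w.mean(0),np.degrees(np.arctan2(v[1],v[0])),np.linalg.norm(v))
print('tray',p2w(s,[(192.5,200),(239,200.5),(238,249.5),(192,248.5)],.026))
print('board',p2w(s,c([(250,265),(235,405)]),.004))
```

```text
base [[0.7305 0.3226 0.03  ]
 [0.6249 0.1704 0.03  ]
 [0.5068 0.2569 0.03  ]
 [0.6131 0.4033 0.03  ]]
len 0.18307346203095629 0.14246139828037632 0.18524632250061
gauge origin [0.61448453 0.2821836 ] ang 54.638773077715065 knob pred [0.643421   0.32295958] pt [0.594229   0.25364042]
knob [[0.642  0.3231 0.213 ]]
bar [[ 0.6473  0.0088  0.155 ]
 [ 0.6005 -0.4552  0.155 ]]
a [[0.5279, 0.1586, 0.067], [0.4128, 0.1403, 0.067]] mid [0.47035 0.14945 0.067  ] 9.033965636351162 0.11654569919134729
b [[0.5271, 0.0169, 0.054], [0.4052, 0.012, 0.054]] mid [0.46615 0.01445 0.054  ] 2.3018724811344944 0.12199844261301045
c [[0.5336, -0.0977, 0.067], [0.4149, -0.1098, 0.067]] mid [ 0.47425 -0.10375  0.067  ] 5.820492337956878 0.1193151289652741
tray [[0.4517 0.4771 0.026 ]
 [0.4538 0.3016 0.026 ]
 [0.2707 0.298  0.026 ]
 [0.2704 0.4699 0.026 ]]
board [[0.5314 0.239  0.004 ]
 [0.3968 0.2484 0.004 ]]
```

```bash
cat > w.py <<'E'
import sys
from bench import robot
from h import *
# args: x,y,z,closing_angle ...
o=robot.get_obs();print(round(o['time'],2),o['tool_pos'].round(4),'q',o['joint_positions'].round(2),'F',np.round(o['wrist_force'],1),'w',round(o['width'],4))
for a in sys.argv[1:]:
    v=[float(t) for t in a.split(',')];p,r=goto(o,v[:3],v[3]);print(a,'->',p.tolist(),r.tolist())
E
python3 w.py .427,.1426,.18,-81 .427,.1426,.064,-81; python3 -c "
from bench import snapshot
print(snapshot('wrist')['hand_eye'].round(3))"
```

```text
1.1 [0.2377 0.496  0.2165] q [ 1.02  0.09  1.37 -0.    1.68 -0.1 ] F [-0.6 -1.3  1.3] w 0.0941
.427,.1426,.18,-81 -> [-0.3235, -0.2369, 0.0365] [0.01, 0.0, -34.6]
.427,.1426,.064,-81 -> [-0.3235, -0.2369, 0.1525] [0.01, 0.0, -34.6]
[[-0.    -0.967 -0.255  0.074]
 [ 1.    -0.     0.     0.001]
 [-0.    -0.255  0.967 -0.167]
 [ 0.     0.     0.     1.   ]]
```

Request:
servo_tool --commands '[-0.054,-0.04,-0.02,0,0,10.5,0.06,-0.108,-0.079,-0.02,0,0,21,0.06,-0.162,-0.118,0,0,0,31.5,0.06,-0.216,-0.158,0.01,0,0,42,0.06,-0.27,-0.197,0.02,0,0,52.5,0.06,-0.3235,-0.2369,0.0365,0,0,63,0.06,-0.3235,-0.2369,0.0365,0,0,73.5,0.06,-0.3235,-0.2369,0.0365,0,0,84,0.06,-0.3235,-0.2369,0.0365,0,0,94.5,0.06,-0.3235,-0.2369,0.0365,0,0,105,0.06]'

```text
time: 2.4
tool_pos: [0.4271, 0.1424, 0.18]
ee_rot: [-3.142, -0.0, 0.856]
wrist_force: [-0.9, -0.3, 0.0]
width: 0.0598
finger_force: 0.0
```

```bash
python3 w.py .427,.1426,.18,-81 .427,.1426,.064,-81
```

```text
2.4 [0.4271 0.1424 0.18  ] q [ 0.2  -0.13  1.65  0.    1.62  0.91] F [-0.9 -0.3  0. ] w 0.0598
.427,.1426,.18,-81 -> [0.0001, -0.0003, 0.0] [-0.0, -0.01, 40.02]
.427,.1426,.064,-81 -> [0.0001, -0.0003, 0.116] [-0.0, -0.01, 40.02]
```

Request:
servo_tool --commands '[0,0,0,0,0,10.5,0.06,0,0,0,0,0,21,0.06,0,0,0,0,0,31.5,0.06,0,0,0,0,0,40,0.06,0,0,0.05,0,0,40,0.06,0,0,0.09,0,0,40,0.06,0,0,0.115,0,0,40,0.06,0,0,0.115,0,0,40,0.0,0,0,0.115,0,0,40,0.0,0,0,0.115,0,0,40,0.0]'

```text
time: 3.65
tool_pos: [0.4283, 0.1429, 0.0668]
ee_rot: [-3.141, -0.004, 0.164]
wrist_force: [0.4, -0.1, 0.4]
width: 0.0335
finger_force: 0.0
```

Request:
servo_tool --commands '[0,0,0,0,0,0,0,0,0,0,0,0,0,0,0,0,-0.01,0,0,0,0,0,0,-0.04,0,0,0,0,0,0,-0.06,0,0,0,0]'

```text
time: 4.28
tool_pos: [0.4273, 0.1426, 0.1266]
ee_rot: [3.142, -0.001, 0.164]
wrist_force: [0.4, -0.7, -1.2]
width: 0.0136
finger_force: 30.0
```

```bash
python3 w.py
python3 - <<'E'
from bench import snapshot
import cv2,numpy as np
a=snapshot('scene')['img'][180:300,290:430];b=snapshot('wrist')['img']
cv2.imwrite('pics/g1.png',np.vstack([cv2.resize(a,(350,300),interpolation=cv2.INTER_CUBIC),cv2.resize(b,(350,220))]))
E
```

```text
4.28 [0.4273 0.1426 0.1266] q [ 0.2  -0.1   1.74 -0.    1.5   1.6 ] F [ 0.4 -0.7 -1.2] w 0.0136
```

View pics/g1.png

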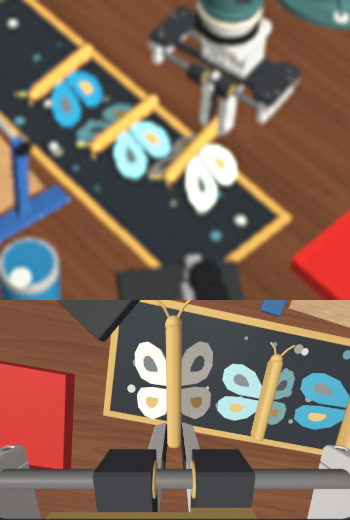

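```bash
python3 w.py .505,.140,.13,-35.4 .511,.136,.108,-35.4 .5687,.2178,.108,-35.4 .5687,.2178,.092,-35.4 .5687,.2178,.2,-35.4
```

```text
4.38 [0.4289 0.1429 0.128 ] q [ 0.2  -0.1   1.74 -0.    1.5   1.6 ] F [ 0.8  0.3 -1.5] w 0.014
.505,.140,.13,-35.4 -> [0.0747, 0.0153, -0.0015] [0.12, -0.32, -45.2]
.511,.136,.108,-35.4 -> [0.0798, 0.0203, 0.0205] [0.12, -0.32, -45.2]
.5687,.2178,.108,-35.4 -> [0.1501, -0.051, 0.0209] [0.12, -0.32, -45.2]
.5687,.2178,.092,-35.4 -> [0.15, -0.051, 0.0369] [0.12, -0.32, -45.2]
.5687,.2178,.2,-35.4 -> [0.1506, -0.051, -0.0711] [0.12, -0.32, -45.2]
```

Request:
servo_tool --commands '[0.035,0.007,0,0,0,-10.2,0,0.075,0.015,0,0,0,-20.4,0,0.0805,0.02,0,0,0,-30.6,0,0.0805,0.02,0.01,0,0,-40,0,0.0805,0.02,0.0185,0,0,-45.5,0,0.0805,0.02,0.0185,0,0,-45.5,0,0.105,-0.005,0.0185,0,0,-45.5,0,0.13,-0.03,0.0185,0,0,-45.5,0,0.1515,-0.051,0.0185,0,0,-45.5,0,0.1515,-0.051,0.0185,0,0,-45.5,0]'

```text
time: 5.62
tool_pos: [0.5686, 0.219, 0.106]
ee_rot: [-3.141, 0.0, 0.959]
wrist_force: [-0.1, 0.7, -1.6]
width: 0.0135
finger_force: 30.0
```

```bash
python3 w.py .5687,.2178,.092,-35.4
python3 - <<'E'
from bench import snapshot
import cv2,numpy as np
a=snapshot('scene')['img'][220:350,290:430];b=snapshot('wrist')['img'];t=snapshot('top')['img'][115:195,195:295]
cv2.imwrite('pics/g2.png',np.vstack([np.hstack([cv2.resize(a,(350,325),interpolation=cv2.INTER_CUBIC),cv2.resize(t,(406,325),interpolation=cv2.INTER_CUBIC)]),np.hstack([cv2.resize(b,(416,260)),np.zeros((260,340,3),np.uint8)])]))
E
```

```text
5.62 [0.5686 0.219  0.106 ] q [0.27 0.26 1.39 0.   1.49 0.89] F [-0.1  0.7 -1.6] w 0.0135
.5687,.2178,.092,-35.4 -> [-0.0009, 0.0007, 0.014] [-0.02, 0.01, 0.33]
```

View pics/g2.png

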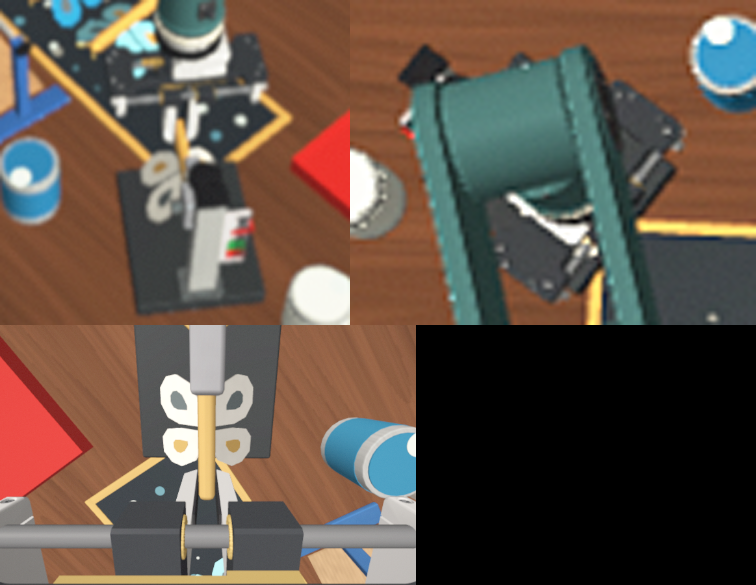

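Request:
servo_tool --commands '[0,0,0.008,0,0,0,0,0,0,0.013,0,0,0,0,0,0,0.015,0,0,0,0,0,0,0.015,0,0,0,0]'

```text
time: 6.28
tool_pos: [0.5683, 0.2175, 0.0918]
ee_rot: [3.141, -0.001, 0.958]
wrist_force: [-0.0, 0.1, 0.8]
width: 0.0142
finger_force: 30.0
```

Request:
servo_tool --commands '[0,0,0,0,0,0,0.04,0,0,0,0,0,0,0.04,0,0,0,0,0,0,0.04,0,0,-0.05,0,0,0,0.04,0,0,-0.11,0,0,0,0.04,0,0,-0.155,0,0,0,0,0.06,0,-0.155,0,0,0,0,0.12,0,-0.155,0,0,0,0,0.129,0,-0.155,0,0,0,0,0.129,0,-0.155,0,0,0,0]'

```text
time: 7.52
tool_pos: [0.6423, 0.3234, 0.2453]
ee_rot: [-3.141, 0.002, 0.959]
wrist_force: [0.2, -0.1, -0.0]
width: 0.0004
finger_force: 0.0
```

```bash
python3 w.py .6425,.323,.226,-35.4
python3 - <<'E'
from bench import snapshot
import cv2,numpy as np
a=snapshot('scene')['img'][220:350,290:430];b=snapshot('wrist')['img']
cv2.imwrite('pics/g3.png',np.vstack([cv2.resize(a,(350,325),interpolation=cv2.INTER_CUBIC),cv2.resize(b,(350,219))]))
E
```

```text
7.53 [0.6423 0.3234 0.2453] q [ 0.39  0.48  0.82 -0.    1.84  1.  ] F [ 0.2 -0.1 -0. ] w 0.0004
.6425,.323,.226,-35.4 -> [-0.0001, 0.0004, 0.0193] [-0.04, 0.1, 0.34]
```

View pics/g3.png

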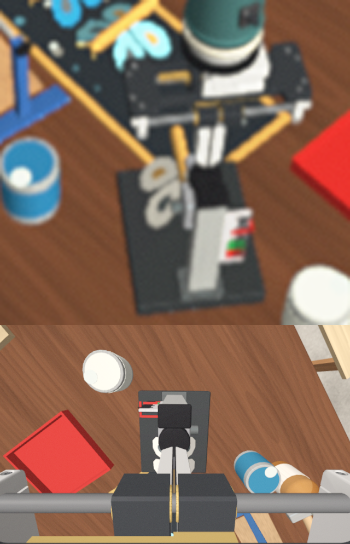

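Request:
servo_tool --commands '[0,0,0.018,0,0,0,0,0,0,0.028,0,0,0,0,0,0,0.038,0,0,0,0,0,0,0.046,0,0,0,0,0,0,0.051,0,0,0,0,0,0,0.053,0,0,0,0,0,0,0.053,0,0,0,0]'

```text
time: 8.5
tool_pos: [0.6425, 0.3232, 0.1936]
ee_rot: [3.141, -0.0, 0.958]
wrist_force: [-0.8, -2.0, 2.9]
width: 0.0005
finger_force: 1.1
```

Request:
servo_tool --commands '[0,0,0.002,0,0,0,0,0,0,0.003,0,0,0,0,0,0,0.003,0,0,0,0]'

```text
time: 8.88
tool_pos: [0.6425, 0.3233, 0.1905]
ee_rot: [3.141, -0.001, 0.958]
wrist_force: [0.2, -1.3, 2.6]
width: 0.0006
finger_force: 1.2
```

Request:
servo_tool --commands '[0,0,0.001,0,0,0,0,0,0,0.002,0,0,0,0,0,0,0.002,0,0,0,0]'

```text
time: 9.25
tool_pos: [0.6425, 0.3233, 0.1892]
ee_rot: [3.141, -0.001, 0.958]
wrist_force: [-0.2, -0.6, 5.9]
width: 0.0003
finger_force: 2.3
```

Request:
servo_tool --commands '[0,0,0.001,0,0,0,0,0,0,0.001,0,0,0,0,0,0,0.001,0,0,0,0,0,0,0.001,0,0,0,0,0,0,0.001,0,0,0,0]'

```text
time: 9.88
tool_pos: [0.6425, 0.3233, 0.1892]
ee_rot: [3.141, -0.002, 0.958]
wrist_force: [-0.7, -2.4, 6.0]
width: 0.0005
finger_force: 3.4
```

```bash
python3 w.py
python3 - <<'E'
from bench import snapshot
import cv2
cv2.imwrite('pics/g4.png',cv2.resize(snapshot('scene')['img'][240:330,320:420],(500,450),interpolation=cv2.INTER_CUBIC))
E
```

```text
9.88 [0.6425 0.3233 0.1892] q [0.39 0.48 0.94 0.   1.72 1.  ] F [-0.7 -2.4  6. ] w 0.0005
```

View pics/g4.png

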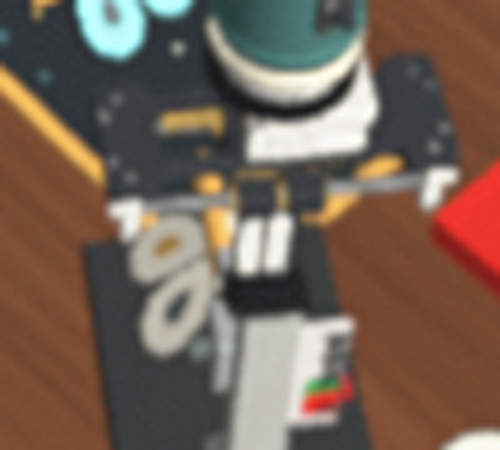

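Request:
servo_tool --commands '[0,0,-0.015,0,0,0,0,0,0,-0.045,0,0,0,0,0,0,-0.06,0,0,0,0,-0.055,0,-0.06,0,0,0,0.04,-0.11,0,-0.06,0,0,0,0.04,-0.11,0,-0.06,0,0,0,0.04,-0.11,0,0,0,0,0,0.04,-0.11,0,0.05,0,0,0,0.04,-0.11,0,0.085,0,0,0,0.04,-0.11,0,0.096,0,0,0,0.04]'

```text
time: 11.18
tool_pos: [0.578, 0.2337, 0.0881]
ee_rot: [-3.138, 0.004, 0.959]
wrist_force: [0.1, 0.4, 0.1]
width: 0.0397
finger_force: 0.0
```

Request:
servo_tool --commands '[0,0,0,0,0,0,0,0,0,0,0,0,0,0,0,0,0,0,0,0,0,0,0,0,0,0,0,0]'

```text
time: 11.68
tool_pos: [0.5802, 0.2337, 0.0937]
ee_rot: [3.139, -0.003, 0.958]
wrist_force: [0.7, 0.2, 5.1]
width: 0.0136
finger_force: 30.0
```

Request:
servo_tool --commands '[0,0,-0.012,0,0,0,0,0,0,-0.014,0,0,0,0,-0.03,0,-0.014,0,0,0,0,-0.07,0,-0.014,0,0,0,0,-0.1,0,-0.014,0,0,0,0,-0.11,0,-0.06,0,0,0,0,-0.11,0,-0.12,0,0,0,0,-0.11,0,-0.175,0,0,0,0,-0.11,0,-0.175,0,0,0,0]'

```text
time: 12.8
tool_pos: [0.518, 0.1435, 0.273]
ee_rot: [3.133, -0.009, 0.958]
wrist_force: [0.6, 0.1, -1.5]
width: 0.0139
finger_force: 30.0
```

```bash
python3 w.py .6304,-.1585,.265,-5.8 .6304,-.1585,.18,-5.8;  python3 - <<'E'
from bench import snapshot,robot
from h import *
import cv2
o=robot.get_obs();s=snapshot('wrist');t=snapshot('top');cv2.imwrite('pics/w5.png',np.hstack([cv2.resize(s['img'],(400,250)),cv2.resize(t['img'][110:210,240:400],(400,250))]))
E
```

```text
12.8 [0.518  0.1435 0.273 ] q [0.16 0.05 1.3  0.   1.78 0.78] F [ 0.6  0.1 -1.5] w 0.0139
.6304,-.1585,.265,-5.8 -> [-0.1825, 0.2655, 0.0087] [0.61, -0.35, -29.31]
.6304,-.1585,.18,-5.8 -> [-0.1832, 0.2648, 0.0937] [0.61, -0.35, -29.31]
```

View pics/w5.png

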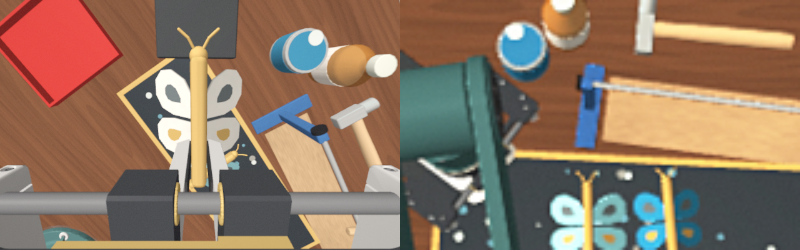

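Request:
servo_tool --commands '[-0.02,0.035,0,0,0,-3,0,-0.05,0.078,0,0,0,-8,0,-0.082,0.122,0,0,0,-14,0,-0.114,0.167,0,0,0,-20,0,-0.146,0.212,0.004,0,0,-26,0,-0.17,0.246,0.006,0,0,-29,0,-0.1825,0.2655,0.008,0,0,-29.6,0,-0.1825,0.2655,0.008,0,0,-29.6,0,-0.1825,0.2655,0.008,0,0,-29.6,0]'

```text
time: 14.02
tool_pos: [0.6275, -0.1576, 0.2568]
ee_rot: [-3.138, -0.001, 1.475]
wrist_force: [-0.3, 0.4, -1.2]
width: 0.0138
finger_force: 30.0
```

```bash
python3 w.py .6304,-.1585,.18,-5.8;  python3 - <<'E'
from bench import snapshot,robot
from h import *
import cv2
s=snapshot('wrist');t=snapshot('scene');cv2.imwrite('pics/w6.png',np.hstack([cv2.resize(s['img'],(400,250)),cv2.resize(t['img'][140:290,200:360],(267,250))]))
E
```

```text
14.03 [ 0.6275 -0.1576  0.2568] q [-0.33  0.31  1.03  0.    1.8  -0.24] F [-0.3  0.4 -1.2] w 0.0138
.6304,-.1585,.18,-5.8 -> [-0.0007, 0.0033, 0.0767] [-0.18, -0.08, 0.33]
```

View pics/w6.png

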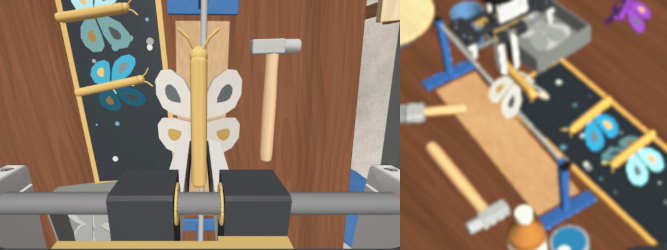

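Request:
servo_tool --commands '[0,0.0035,0.02,0,0,0,0,0,0.0035,0.045,0,0,0,0,0,0.0035,0.06,0,0,0,0,0,0.0035,0.07,0,0,0,0,0,0.0035,0.074,0,0,0,0,0,0.0035,0.074,0,0,0,0]'

```text
time: 14.88
tool_pos: [0.6318, -0.1592, 0.1848]
ee_rot: [3.141, 0.0, 1.475]
wrist_force: [0.3, 0.5, -2.2]
width: 0.0141
finger_force: 30.0
```

Request:
servo_tool --commands '[0,0,0.002,0,0,0,0,0,0,0.004,0,0,0,0,0,0,0.004,0,0,0,0]'

```text
time: 15.25
tool_pos: [0.6319, -0.1593, 0.1816]
ee_rot: [3.14, 0.0, 1.475]
wrist_force: [0.2, 0.1, 1.4]
width: 0.0137
finger_force: 30.0
```

Request:
servo_tool --commands '[0,0,0,0,0,0,0.02,0,0,0,0,0,0,0.04,0,0,0,0,0,0,0.04,0,0,0,0,0,0,0.04,0,0,-0.03,0,0,0,0.04,0,0,-0.08,0,0,0,0.05,-0.06,-0.03,-0.1,0,0,0,0.05,-0.06,-0.09,-0.1,0,0,0,0.05,-0.06,-0.15,-0.1,0,0,0,0.05,-0.06,-0.16,-0.1,0,0,0,0.05]'

```text
time: 16.5
tool_pos: [0.4636, -0.2031, 0.2808]
ee_rot: [-3.142, 0.0, 1.473]
wrist_force: [-0.1, -0.7, -0.7]
width: 0.0498
finger_force: 0.0
```

```bash
cat > look.py <<'E'
from bench import snapshot,spotter
from h import *
import sys
s=snapshot('top');t=snapshot('scene')
cv2.imwrite(sys.argv[1],np.hstack([cv2.resize(s['img'][125:225,240:400],(480,300),interpolation=cv2.INTER_CUBIC),cv2.resize(t['img'][140:290,200:360],(320,300),interpolation=cv2.INTER_CUBIC)]))
# brass body lines: hue mask inside the network's regions
hsv=cv2.cvtColor(s['img'],cv2.COLOR_BGR2HSV)
for r in spotter.trace('bfly_a',s):
    x,y,w,h=r['box'];M=np.zeros((400,640),np.uint8);M[int(y)-2:int(y+h)+3,int(x)-2:int(x+w)+3]=1
    m=cv2.inRange(hsv,(12,90,100),(32,255,255))*M
    n,l,st,c=cv2.connectedComponentsWithStats(m)
    if n<2: continue
    k=1+np.argmax(st[1:,4]);yx=np.argwhere(l==k)[:,::-1].astype(float)
    (cx,cy),(a,b),an=cv2.minAreaRect(yx.astype(np.float32))
    v=np.linalg.svd(yx-yx.mean(0),full_matrices=False)[2][0];pr=(yx-yx.mean(0))@v
    e=[yx.mean(0)+v*pr.min(),yx.mean(0)+v*pr.max()]
    for z in (.067,.054):
        W=p2w(s,e,z);W=W[np.argsort(W[:,0])];d=W[1]-W[0]
        print(round(r['conf'],2),z,'mid',W.mean(0).round(4),'ang',np.degrees(np.arctan2(d[1],d[0])).round(1),'len',np.linalg.norm(d).round(4),np.round(e,1).tolist())
E
python3 w.py; python3 look.py pics/l7.png
```

```text
16.5 [ 0.4636 -0.2031  0.2808] q [-0.52 -0.01  1.35 -0.    1.81 -0.43] F [-0.1 -0.7 -0.7] w 0.0498
0.81 0.067 mid [ 0.6316 -0.1453  0.067 ] ang 84.9 len 0.1626 [[337.6, 151.8], [381.6, 156.6]]
0.81 0.054 mid [ 0.6342 -0.1466  0.054 ] ang 84.9 len 0.1641 [[337.6, 151.8], [381.6, 156.6]]
0.75 0.067 mid [ 0.4809 -0.1019  0.067 ] ang 7.4 len 0.1339 [[345.0, 176.7], [349.1, 213.0]]
0.75 0.054 mid [ 0.4821 -0.1027  0.054 ] ang 7.4 len 0.1351 [[345.0, 176.7], [349.1, 213.0]]
0.71 0.067 mid [ 0.1346 -0.2994  0.067 ] ang 72.1 len 0.1158 [[385.2, 287.1], [416.0, 297.9]]
0.71 0.054 mid [ 0.1324 -0.3022  0.054 ] ang 72.2 len 0.1169 [[385.2, 287.1], [416.0, 297.9]]
0.63 0.067 mid [ 0.6197 -0.1896  0.067 ] ang -84.4 len 0.4526 [[310.2, 162.3], [433.0, 153.0]]
0.63 0.054 mid [ 0.6222 -0.1913  0.054 ] ang -84.4 len 0.457 [[310.2, 162.3], [433.0, 153.0]]
```

View pics/l7.png

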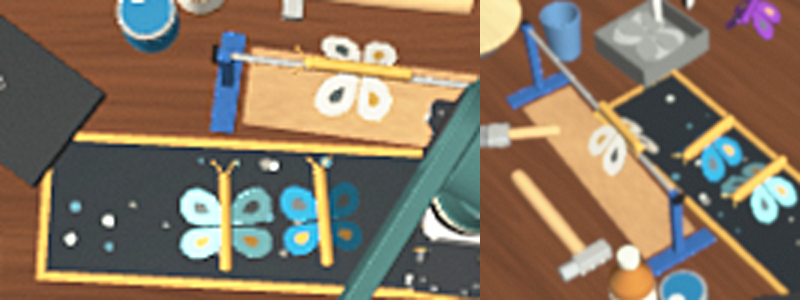

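```bash
python3 w.py .422,.0127,.2,-87.7 .422,.0127,.052,-87.7
```

```text
16.65 [ 0.4672 -0.2036  0.2811] q [-0.52 -0.01  1.34  0.    1.81 -0.43] F [ 0.3 -0.2 -0.3] w 0.0498
.422,.0127,.2,-87.7 -> [0.2111, -0.0659, 0.0809] [0.12, -0.06, 82.19]
.422,.0127,.052,-87.7 -> [0.2111, -0.0662, 0.2289] [0.12, -0.06, 82.19]
```

Request:
servo_tool --commands '[0.03,-0.01,0.01,0,0,9,0.05,0.08,-0.025,0.03,0,0,19,0.05,0.13,-0.04,0.05,0,0,29,0.05,0.18,-0.055,0.07,0,0,39,0.05,0.2105,-0.065,0.08,0,0,49,0.05,0.2105,-0.065,0.08,0,0,59,0.05,0.2105,-0.065,0.1,0,0,69,0.05,0.2105,-0.065,0.12,0,0,79,0.05,0.2105,-0.065,0.12,0,0,82.2,0.05,0.2105,-0.065,0.12,0,0,82.2,0.05]'

```text
time: 17.9
tool_pos: [0.4234, 0.0127, 0.1603]
ee_rot: [-3.141, 0.0, 0.042]
wrist_force: [-0.2, -0.5, -0.5]
width: 0.0504
finger_force: 0.0
```

```bash
python3 w.py .422,.0127,.052,-87.7
python3 - <<'E'
from bench import snapshot,robot
from h import *
T=tool(robot.get_obs());s=snapshot('wrist');T=T@s['hand_eye']
hsv=cv2.cvtColor(s['img'],cv2.COLOR_BGR2HSV);m=cv2.inRange(hsv,(12,90,100),(32,255,255))
m[:, :240]=0;m[:,400:]=0
n,l,st,c=cv2.connectedComponentsWithStats(m)
for k in range(1,n):
    if st[k,4]>400:
        yx=np.argwhere(l==k)[:,::-1].astype(float);print(st[k],p2w(s,[yx[:,:].min(0),yx.max(0),yx.mean(0)],.054,T).tolist())
        for r in (st[k,1]+20,st[k,1]+st[k,3]//2,st[k,1]+st[k,3]-20):
            q=yx[yx[:,1]==r];print(r,p2w(s,[(q[:,0].mean(),r)],.054,T))
cv2.imwrite('pics/w8.png',s['img'])
E
```

```text
17.9 [0.4234 0.0127 0.1603] q [-0.1  -0.18  1.74  0.    1.58  1.42] F [-0.2 -0.5 -0.5] w 0.0504
.422,.0127,.052,-87.7 -> [-0.0013, 0.0, 0.1083] [-0.02, 0.02, 0.1]
[ 240    5  160   26 2270] [[0.5657, 0.0768, 0.054], [0.5538, -0.0414, 0.054], [0.5601, 0.0183, 0.054]]
25 [[ 0.5562 -0.0158  0.054 ]]
18 [[0.5595 0.0182 0.054 ]]
11 [[0.5632 0.0425 0.054 ]]
[ 240   44  160  181 4339] [[0.5392, 0.0772, 0.054], [0.4011, -0.0572, 0.054], [0.4508, 0.016, 0.054]]
64 [[0.5274 0.0206 0.054 ]]
134 [[0.4747 0.0182 0.054 ]]
205 [[0.4137 0.0488 0.054 ]]
[ 240  383  160   15 2094] [[0.2284, 0.0826, 0.054], [0.2181, -0.0762, 0.054], [0.2221, 0.0038, 0.054]]
403 [[nan nan nan]]
390 [[0.2233 0.0037 0.054 ]]
378 [[nan nan nan]]<stdin>:11: RuntimeWarning: Mean of empty slice.
  ret = ret.dtype.type(ret / rcount)
```

Request:
servo_tool --commands '[-0.001,-0.002,0.05,0,0,0,0.05,-0.001,-0.002,0.085,0,0,0,0.05,-0.001,-0.002,0.107,0,0,0,0.05,-0.001,-0.002,0.107,0,0,0,0.05,-0.001,-0.002,0.107,0,0,0,0,-0.001,-0.002,0.107,0,0,0,0,-0.001,-0.002,0.107,0,0,0,0,-0.001,-0.002,0.107,0,0,0,0,-0.001,-0.002,0.107,0,0,0,0]'

```text
time: 19.08
tool_pos: [0.4213, 0.0143, 0.054]
ee_rot: [-3.141, -0.001, 0.04]
wrist_force: [0.3, 0.4, 3.1]
width: 0.0131
finger_force: 30.0
```

Request:
servo_tool --commands '[0,0,-0.015,0,0,0,0,0,0,-0.05,0,0,0,0,0,0,-0.075,0,0,0,0,0,0,-0.075,0,0,0,0]'

```text
time: 19.58
tool_pos: [0.4227, 0.014, 0.1312]
ee_rot: [3.141, -0.006, 0.04]
wrist_force: [0.4, -0.2, -1.6]
width: 0.0137
finger_force: 30.0
```

```bash
python3 w.py .511,.136,.128,-35.4 .511,.136,.092,-35.4 .5687,.2178,.092,-35.4
```

```text
19.57 [0.4227 0.014  0.1312] q [-0.1  -0.17  1.79 -0.    1.52  1.43] F [ 0.4 -0.2 -1.6] w 0.0137
.511,.136,.128,-35.4 -> [0.0931, -0.1183, 0.0036] [0.19, -0.28, -52.3]
.511,.136,.092,-35.4 -> [0.0929, -0.1184, 0.0396] [0.19, -0.28, -52.3]
.5687,.2178,.092,-35.4 -> [0.1539, -0.1978, 0.0399] [0.19, -0.28, -52.3]
```

Request:
servo_tool --commands '[0.03,-0.038,0,0,0,-10.2,0,0.062,-0.078,0,0,0,-20.4,0,0.092,-0.1165,0,0,0,-30.6,0,0.092,-0.1165,0.01,0,0,-41,0,0.092,-0.1165,0.038,0,0,-50,0,0.092,-0.1165,0.038,0,0,-52.3,0,0.113,-0.144,0.038,0,0,-52.3,0,0.134,-0.171,0.038,0,0,-52.3,0,0.1539,-0.197,0.038,0,0,-52.3,0,0.1539,-0.197,0.038,0,0,-52.3,0]'

```text
time: 20.82
tool_pos: [0.5666, 0.2184, 0.0884]
ee_rot: [-3.14, 0.002, 0.955]
wrist_force: [-0.8, -0.2, -1.2]
width: 0.0134
finger_force: 30.0
```

```bash
python3 w.py .5687,.2178,.080,-35.4
python3 - <<'E'
from bench import snapshot
import cv2,numpy as np
a=snapshot('scene')['img'][220:350,290:430];b=snapshot('wrist')['img']
cv2.imwrite('pics/g9.png',np.vstack([cv2.resize(a,(350,325),interpolation=cv2.INTER_CUBIC),cv2.resize(b,(350,219))]))
E
```

```text
20.82 [0.5666 0.2184 0.0884] q [0.27 0.27 1.41 0.   1.46 0.89] F [-0.8 -0.2 -1.2] w 0.0134
.5687,.2178,.080,-35.4 -> [0.0008, 0.0021, 0.0084] [-0.11, 0.13, 0.12]
```

View pics/g9.png

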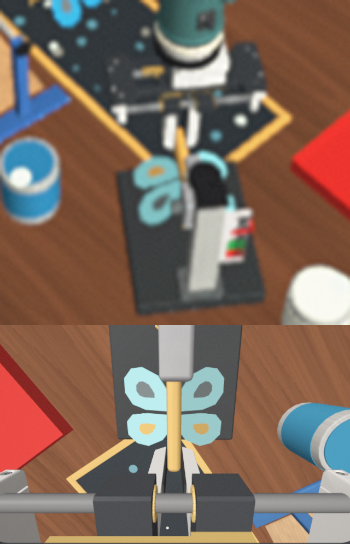

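Request:
servo_tool --commands '[0,0.001,0.005,0,0,0,0,0,0.001,0.01,0,0,0,0,0,0.001,0.012,0,0,0,0,0,0.001,0.012,0,0,0,0]'

```text
time: 21.42
tool_pos: [0.5674, 0.2158, 0.0801]
ee_rot: [3.141, 0.0, 0.952]
wrist_force: [-2.4, -1.8, 5.0]
width: 0.0138
finger_force: 30.0
```

Request:
servo_tool --commands '[0,0,-0.001,0,0,0,0.04,0,0,-0.001,0,0,0,0.04,0,0,-0.001,0,0,0,0.04,0,0,-0.05,0,0,0,0.04,0,0,-0.11,0,0,0,0.04,0,0,-0.165,0,0,0,0,0.06,0,-0.167,0,0,0,0,0.12,0,-0.167,0,0,0,0,0.13,-0.001,-0.167,0,0,0,0,0.13,-0.001,-0.167,0,0,0,0]'

```text
time: 22.68
tool_pos: [0.642, 0.3235, 0.244]
ee_rot: [-3.141, 0.002, 0.954]
wrist_force: [0.3, -0.3, 0.2]
width: 0.0004
finger_force: 0.0
```

Request:
servo_tool --commands '[0,0,0.018,0,0,0,0,0,0,0.028,0,0,0,0,0,0,0.04,0,0,0,0,0,0,0.05,0,0,0,0,0,0,0.058,0,0,0,0,0,0,0.064,0,0,0,0,0,0,0.066,0,0,0,0,0,0,0.066,0,0,0,0]'

```text
time: 23.68
tool_pos: [0.6424, 0.3232, 0.1795]
ee_rot: [3.141, -0.0, 0.953]
wrist_force: [-1.4, -3.5, 3.5]
width: 0.0004
finger_force: 1.4
```

Request:
servo_tool --commands '[0,0,0.002,0,0,0,0,0,0,0.004,0,0,0,0,0,0,0.005,0,0,0,0,0,0,0.005,0,0,0,0]'

```text
time: 24.18
tool_pos: [0.6424, 0.3233, 0.1745]
ee_rot: [3.141, -0.001, 0.953]
wrist_force: [0.7, -1.5, 2.4]
width: 0.0001
finger_force: 1.5
```

Request:
servo_tool --commands '[0,0,0.001,0,0,0,0,0,0,0.0015,0,0,0,0,0,0,0.002,0,0,0,0,0,0,0.002,0,0,0,0]'

```text
time: 24.68
tool_pos: [0.6424, 0.3233, 0.1743]
ee_rot: [3.141, -0.002, 0.953]
wrist_force: [-0.7, -2.6, 6.5]
width: 0.0005
finger_force: 3.4
```

Request:
servo_tool --commands '[0,0,0,0,0,0,0,0,0,0,0,0,0,0,0,0,-0.03,0,0,0,0,0,0,-0.07,0,0,0,0,0,0,-0.074,0,0,0,0,-0.055,0,-0.074,0,0,0,0.04,-0.11,0,-0.074,0,0,0,0.04,-0.11,0,-0.074,0,0,0,0.04,-0.11,0,-0.02,0,0,0,0.04,-0.11,0,0.03,0,0,0,0.04]'

```text
time: 25.92
tool_pos: [0.5788, 0.2346, 0.1404]
ee_rot: [-3.141, -0.002, 0.953]
wrist_force: [-0.6, -0.1, -0.2]
width: 0.0398
finger_force: 0.0
```

```bash
python3 w.py .5798,.2333,.080,-35.4;python3 - <<'E'
from bench import snapshot
import cv2,numpy as np
a=snapshot('scene')['img'][220:350,290:430];b=snapshot('wrist')['img']
cv2.imwrite('pics/g10.png',np.vstack([cv2.resize(a,(350,325),interpolation=cv2.INTER_CUBIC),cv2.resize(b,(350,219))]))
E
```

```text
25.93 [0.5788 0.2346 0.1404] q [0.29 0.28 1.3  0.   1.56 0.91] F [-0.6 -0.1 -0.2] w 0.0398
.5798,.2333,.080,-35.4 -> [-0.0006, 0.0016, 0.0604] [-0.01, -0.09, 0.03]
```

View pics/g10.png

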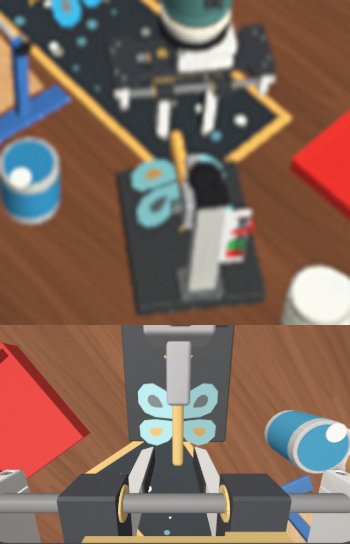

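Request:
servo_tool --commands '[0,0,0.035,0,0,0,0.04,0,0,0.055,0,0,0,0.04,0,0,0.059,0,0,0,0.04,0,0,0.059,0,0,0,0,0,0,0.059,0,0,0,0,0,0,0.059,0,0,0,0,0,0,0.059,0,0,0,0]'

```text
time: 26.9
tool_pos: [0.5791, 0.2337, 0.0848]
ee_rot: [3.14, -0.002, 0.953]
wrist_force: [0.2, 0.8, 2.3]
width: 0.0137
finger_force: 30.0
```

Request:
servo_tool --commands '[0,0,-0.012,0,0,0,0,0,0,-0.014,0,0,0,0,-0.03,0,-0.014,0,0,0,0,-0.07,0,-0.014,0,0,0,0,-0.1,0,-0.02,0,0,0,0,-0.11,0,-0.06,0,0,0,0,-0.11,0,-0.1,0,0,0,0,-0.11,0,-0.1,0,0,0,0]'

```text
time: 27.9
tool_pos: [0.5168, 0.1441, 0.1879]
ee_rot: [3.135, -0.006, 0.953]
wrist_force: [0.6, 0.4, -1.7]
width: 0.0134
finger_force: 30.0
```

```bash
python3 w.py .3617,.3617,.18,0 .3617,.3617,.055,0
```

```text
27.9 [0.5168 0.1441 0.1879] q [0.17 0.06 1.46 0.   1.62 0.78] F [ 0.6  0.4 -1.7] w 0.0134
.3617,.3617,.18,0 -> [0.0874, -0.2526, 0.0069] [0.45, -0.24, -35.41]
.3617,.3617,.055,0 -> [0.0866, -0.2533, 0.1319] [0.45, -0.24, -35.41]
```

Request:
servo_tool --commands '[0.015,-0.04,0,0,0,-5,0,0.034,-0.095,0,0,0,-12,0,0.053,-0.15,0,0,0,-20,0,0.071,-0.205,0,0,0,-28,0,0.0875,-0.253,0,0,0,-35,0,0.0875,-0.253,0.01,0,0,-35.4,0,0.0875,-0.253,0.06,0,0,-35.4,0,0.0875,-0.253,0.1,0,0,-35.4,0,0.0875,-0.253,0.113,0,0,-35.4,0,0.0875,-0.253,0.113,0,0,-35.4,0]'

```text
time: 29.15
tool_pos: [0.359, 0.3607, 0.0693]
ee_rot: [-3.14, 0.002, 1.57]
wrist_force: [0.2, 0.5, -1.5]
width: 0.0135
finger_force: 30.0
```

Request:
servo_tool --commands '[0,0,0.004,0,0,0,0,0,0,0.008,0,0,0,0,0,0,0.01,0,0,0,0,0,0,0.01,0,0,0,0]'

```text
time: 29.65
tool_pos: [0.3592, 0.3619, 0.0607]
ee_rot: [3.141, -0.0, 1.571]
wrist_force: [0.2, -0.3, -0.9]
width: 0.0138
finger_force: 30.0
```

Request:
servo_tool --commands '[0,0,0.002,0,0,0,0,0,0,0.003,0,0,0,0,0,0,0.003,0,0,0,0]'

```text
time: 30.02
tool_pos: [0.3595, 0.3619, 0.0597]
ee_rot: [3.14, -0.0, 1.571]
wrist_force: [-3.3, -2.5, 7.8]
width: 0.0132
finger_force: 30.0
```

Request:
servo_tool --commands '[0,0,-0.001,0,0,0,0.04,0,0,-0.001,0,0,0,0.04,0,0,-0.001,0,0,0,0.04,0,0,-0.04,0,0,0,0.04,0,0,-0.1,0,0,0,0.05,0,0,-0.14,0,0,0,0.05,-0.05,0.008,-0.14,0,0,8,0.05,-0.11,0.016,-0.14,0,0,18,0.05,-0.17,0.025,-0.14,0,0,28,0.05,-0.23,0.034,-0.14,0,0,38,0.05]'

```text
time: 31.28
tool_pos: [0.3932, 0.1301, 0.1974]
ee_rot: [3.141, -0.0, 0.903]
wrist_force: [0.3, -0.4, -0.4]
width: 0.0501
finger_force: 0.0
```

```bash
python3 w.py .4305,-.1083,.2,-84; python3 look.py pics/l11.png
```

```text
31.27 [0.3932 0.1301 0.1974] q [ 0.18 -0.22  1.7  -0.    1.66  0.85] F [ 0.3 -0.4 -0.4] w 0.0501
.4305,-.1083,.2,-84 -> [-0.164, 0.177, -0.0026] [0.02, -0.04, 45.72]
0.95 0.067 mid [0.359  0.3793 0.067 ] ang -89.8 len 0.1167 [[198.0, 224.9], [230.0, 225.5]]
0.95 0.054 mid [0.359  0.3833 0.054 ] ang -89.8 len 0.1178 [[198.0, 224.9], [230.0, 225.5]]
0.91 0.067 mid [ 0.475 -0.103  0.067] ang 6.5 len 0.1219 [[345.7, 179.8], [348.9, 213.0]]
0.91 0.054 mid [ 0.4762 -0.1039  0.054 ] ang 6.5 len 0.1232 [[345.7, 179.8], [348.9, 213.0]]
0.62 0.067 mid [0.6364 0.411  0.067 ] ang 56.7 len 0.0188 [[206.8, 148.3], [210.9, 151.1]]
0.62 0.054 mid [0.639  0.4152 0.054 ] ang 57.1 len 0.0189 [[206.8, 148.3], [210.9, 151.1]]
0.6 0.067 mid [ 0.1274 -0.3228  0.067 ] ang -75.0 len 0.1024 [[421.0, 291.3], [393.3, 298.1]]
0.6 0.054 mid [ 0.1252 -0.3258  0.054 ] ang -75.0 len 0.1034 [[421.0, 291.3], [393.3, 298.1]]
0.58 0.067 mid [ 0.6359 -0.139   0.067 ] ang 86.6 len 0.175 [[334.2, 151.1], [381.6, 154.9]]
0.58 0.054 mid [ 0.6386 -0.1402  0.054 ] ang 86.6 len 0.1766 [[334.2, 151.1], [381.6, 154.9]]
0.5 0.067 mid [ 0.3954 -0.3027  0.067 ] ang 0.3 len 0.0399 [[402.0, 214.0], [402.0, 225.0]]
0.5 0.054 mid [ 0.3957 -0.3054  0.054 ] ang 0.4 len 0.0402 [[402.0, 214.0], [402.0, 225.0]]
```

Request:
servo_tool --commands '[-0.04,0.044,0,0,0,10,0.05,-0.08,0.088,0,0,0,20,0.05,-0.12,0.132,0,0,0,30,0.05,-0.152,0.166,0,0,0,40,0.05,-0.164,0.177,0,0,0,45.7,0.05,-0.164,0.177,0,0,0,45.7,0.05,-0.164,0.177,0.05,0,0,45.7,0.05,-0.164,0.177,0.1,0,0,45.7,0.05,-0.164,0.177,0.131,0,0,45.7,0.05,-0.164,0.177,0.131,0,0,45.7,0.05]'

```text
time: 32.67
tool_pos: [0.4297, -0.1036, 0.0638]
ee_rot: [-3.138, 0.006, 0.115]
wrist_force: [-0.6, -0.1, 0.0]
width: 0.0501
finger_force: 0.0
```

Request:
servo_tool --commands '[0,0,0,0,0,0,0,0,0,0,0,0,0,0,0,0,0,0,0,0,0,0,0,0,0,0,0,0,0,0,0,0,0,0,0,0,0,-0.02,0,0,0,0,0,0,-0.065,0,0,0,0,0,0,-0.08,0,0,0,0,0,0,-0.08,0,0,0,0]'

```text
time: 33.8
tool_pos: [0.4322, -0.1067, 0.1469]
ee_rot: [3.141, -0.002, 0.11]
wrist_force: [0.8, 0.0, -1.3]
width: 0.0133
finger_force: 30.0
```

```bash
python3 w.py .511,.136,.108,-35.4 .5687,.2178,.108,-35.4
```

```text
33.8 [ 0.4322 -0.1067  0.1469] q [-0.37 -0.13  1.72  0.    1.55  1.09] F [ 0.8  0.  -1.3] w 0.0133
.511,.136,.108,-35.4 -> [0.1049, -0.2326, 0.0389] [0.08, -0.07, -48.31]
.5687,.2178,.108,-35.4 -> [0.1712, -0.3076, 0.039] [0.08, -0.07, -48.31]
```

Request:
servo_tool --commands '[0.015,-0.035,0,0,0,-5,0,0.037,-0.082,0,0,0,-14,0,0.06,-0.133,0,0,0,-24,0,0.083,-0.184,0,0,0,-34,0,0.1,-0.222,0,0,0,-43,0,0.1049,-0.2326,0.01,0,0,-48.3,0,0.1049,-0.2326,0.039,0,0,-48.3,0,0.1049,-0.2326,0.039,0,0,-48.3,0]'

```text
time: 34.8
tool_pos: [0.507, 0.136, 0.1023]
ee_rot: [-3.134, 0.007, 0.953]
wrist_force: [-0.5, -0.5, -1.3]
width: 0.0139
finger_force: 30.0
```

Request:
servo_tool --commands '[0.03,0,0,0,0,0,0,0.065,0,0,0,0,0,0,0.09,0,0,0,0,0,0,0.1,0,0,0,0,0,0,0.1,0,0,0,0,0,0]'

```text
time: 35.42
tool_pos: [0.5682, 0.2176, 0.1072]
ee_rot: [-3.141, 0.001, 0.953]
wrist_force: [0.0, -0.5, -1.0]
width: 0.0137
finger_force: 30.0
```

```bash
python3 w.py .5687,.2178,.092,-35.4
python3 - <<'E'
from bench import snapshot
import cv2,numpy as np
a=snapshot('scene')['img'][220:350,290:430];b=snapshot('wrist')['img']
cv2.imwrite('pics/g11.png',np.vstack([cv2.resize(a,(350,325),interpolation=cv2.INTER_CUBIC),cv2.resize(b,(350,219))]))
E
```

```text
35.42 [0.5682 0.2176 0.1072] q [ 0.27  0.26  1.39 -0.    1.49  0.89] F [ 0.  -0.5 -1. ] w 0.0137
.5687,.2178,.092,-35.4 -> [0.0005, 0.0002, 0.0152] [-0.02, 0.05, 0.01]
```

View pics/g11.png

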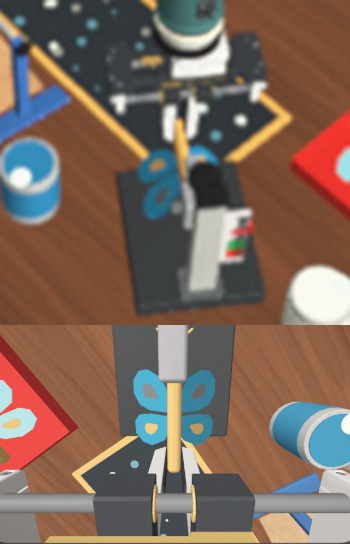

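Deep-blue butterfly aligned under the foot; b sits in the tray. Lower.

Request:
servo_tool --commands '[0,0,0.008,0,0,0,0,0,0,0.013,0,0,0,0,0,0,0.0155,0,0,0,0,0,0,0.0155,0,0,0,0]'

```text
time: 36.02
tool_pos: [0.5681, 0.2173, 0.0933]
ee_rot: [3.141, 0.0, 0.953]
wrist_force: [-3.5, -2.0, 5.1]
width: 0.0137
finger_force: 30.0
```

Request:
servo_tool --commands '[0,0,-0.001,0,0,0,0.04,0,0,-0.001,0,0,0,0.04,0,0,-0.001,0,0,0,0.04,0,0,-0.05,0,0,0,0.04,0,0,-0.11,0,0,0,0.04,0,0,-0.152,0,0,0,0,0.06,0,-0.154,0,0,0,0,0.12,0,-0.154,0,0,0,0,0.13,0,-0.154,0,0,0,0,0.13,0,-0.154,0,0,0,0]'

```text
time: 37.28
tool_pos: [0.6436, 0.3239, 0.2445]
ee_rot: [-3.141, 0.002, 0.954]
wrist_force: [-0.2, 0.2, 0.8]
width: 0.0004
finger_force: 0.0
```

Request:
servo_tool --commands '[0,0,0.018,0,0,0,0,0,0,0.028,0,0,0,0,0,0,0.038,0,0,0,0,0,0,0.046,0,0,0,0,0,0,0.051,0,0,0,0,0,0,0.053,0,0,0,0,0,0,0.053,0,0,0,0]'

```text
time: 38.15
tool_pos: [0.6438, 0.3237, 0.193]
ee_rot: [3.141, -0.0, 0.953]
wrist_force: [-1.5, -1.7, 1.5]
width: 0.0006
finger_force: 1.1
```

Request:
servo_tool --commands '[0,0,0.002,0,0,0,0,0,0,0.003,0,0,0,0,0,0,0.004,0,0,0,0,0,0,0.004,0,0,0,0]'

```text
time: 38.65
tool_pos: [0.6439, 0.3238, 0.189]
ee_rot: [3.141, -0.001, 0.953]
wrist_force: [0.4, -1.4, 2.7]
width: 0.0006
finger_force: 1.2
```

Request:
servo_tool --commands '[0,0,0.001,0,0,0,0,0,0,0.002,0,0,0,0,0,0,0.002,0,0,0,0,0,0,0.002,0,0,0,0]'

```text
time: 39.15
tool_pos: [0.6439, 0.3238, 0.187]
ee_rot: [3.141, -0.001, 0.953]
wrist_force: [0.7, -1.4, 2.8]
width: 0.0004
finger_force: 1.2
```

Request:
servo_tool --commands '[0,0,0.001,0,0,0,0,0,0,0.002,0,0,0,0,0,0,0.002,0,0,0,0,0,0,0.002,0,0,0,0]'

```text
time: 39.65
tool_pos: [0.6438, 0.3238, 0.186]
ee_rot: [3.141, -0.001, 0.953]
wrist_force: [0.1, -0.7, 4.4]
width: 0.0007
finger_force: 2.6
```

Request:
servo_tool --commands '[0,0,0.001,0,0,0,0,0,0,0.001,0,0,0,0,0,0,0.001,0,0,0,0,0,0,0.001,0,0,0,0,0,0,0.001,0,0,0,0]'

```text
time: 40.28
tool_pos: [0.6439, 0.3238, 0.186]
ee_rot: [3.14, -0.002, 0.953]
wrist_force: [-0.8, -0.7, 8.1]
width: 0.0007
finger_force: 3.6
```

Request:
servo_tool --commands '[0,0,-0.02,0,0,0,0,0,0,-0.055,0,0,0,0,0,0,-0.062,0,0,0,0,-0.055,0,-0.062,0,0,0,0.04,-0.11,0,-0.062,0,0,0,0.04,-0.11,0,-0.062,0,0,0,0.04,-0.11,0,0,0,0,0,0.04,-0.11,0,0.05,0,0,0,0.04,-0.11,0,0.085,0,0,0,0.04,-0.11,0,0.091,0,0,0,0.04]'

```text
time: 41.52
tool_pos: [0.5779, 0.2343, 0.0882]
ee_rot: [-3.136, 0.006, 0.954]
wrist_force: [0.4, 0.1, 0.9]
width: 0.0399
finger_force: 0.0
```

Request:
servo_tool --commands '[0,0,0,0,0,0,0,0,0,0,0,0,0,0,0,0,0,0,0,0,0,0,0,0,0,0,0,0]'

```text
time: 42.02
tool_pos: [0.5811, 0.2345, 0.0951]
ee_rot: [3.139, -0.003, 0.953]
wrist_force: [-0.4, 0.3, 3.7]
width: 0.0137
finger_force: 30.0
```

Request:
servo_tool --commands '[0,0,-0.012,0,0,0,0,0,0,-0.014,0,0,0,0,-0.03,0,-0.014,0,0,0,0,-0.07,0,-0.014,0,0,0,0,-0.1,0,-0.014,0,0,0,0,-0.11,0,-0.06,0,0,0,0,-0.11,0,-0.12,0,0,0,0,-0.11,0,-0.175,0,0,0,0,-0.11,0,-0.18,0,0,0,0,-0.11,0,-0.18,0,0,0,0]'

```text
time: 43.28
tool_pos: [0.516, 0.1444, 0.2724]
ee_rot: [-3.141, 0.0, 0.953]
wrist_force: [0.1, 0.2, -2.7]
width: 0.0134
finger_force: 30.0
```

```bash
python3 w.py .56,-.25,.275,-5.8 .6134,-.3376,.27,-5.8
```

```text
43.27 [0.516  0.1444 0.2724] q [0.17 0.05 1.3  0.   1.79 0.78] F [ 0.1  0.2 -2.7] w 0.0134
.56,-.25,.275,-5.8 -> [-0.296, 0.2643, -0.0026] [-0.03, 0.02, -29.6]
.6134,-.3376,.27,-5.8 -> [-0.3364, 0.3586, 0.0024] [-0.03, 0.02, -29.6]
```

Request:
servo_tool --commands '[-0.025,0.022,0,0,0,-3,0,-0.066,0.059,0,0,0,-7,0,-0.11,0.098,-0.002,0,0,-11,0,-0.154,0.137,-0.002,0,0,-16,0,-0.198,0.176,-0.002,0,0,-21,0,-0.24,0.214,-0.002,0,0,-26,0,-0.275,0.246,-0.002,0,0,-29.6,0,-0.303,0.29,0,0,0,-29.6,0,-0.325,0.332,0,0,0,-29.6,0,-0.3364,0.3586,0.002,0,0,-29.6,0]'

```text
time: 44.52
tool_pos: [0.6132, -0.3394, 0.2659]
ee_rot: [-3.135, -0.003, 1.468]
wrist_force: [0.1, 0.3, -0.1]
width: 0.013
finger_force: 30.0
```

Request:
servo_tool --commands '[0,0,0,0,0,0,0,0,0,0,0,0,0,0,0,0,0,0,0,0,0]'

```text
time: 44.9
tool_pos: [0.6134, -0.3362, 0.2712]
ee_rot: [-3.141, -0.0, 1.471]
wrist_force: [-0.6, -0.2, -1.7]
width: 0.0136
finger_force: 30.0
```

```bash
python3 w.py .6134,-.3376,.185,-5.8
python3 - <<'E'
from bench import snapshot,robot
from h import *
T=tool(robot.get_obs());s=snapshot('wrist');T=T@s['hand_eye']
b=np.array([.6239,-.2232]);u=np.array([.1003,.995])
print('pred bar px',w2p(s,[np.r_[b+u*t,.155] for t in(.0,.1,.2)],T).tolist())
i=s['img'];g=cv2.cvtColor(i,cv2.COLOR_BGR2GRAY)
for t in (.0,.02,.03):
    p=w2p(s,[np.r_[b+u*t,.155]],T)[0];r=int(p[1])
    if 0<=r<400: print(r,p,g[r,int(p[0])-30:int(p[0])+30].tolist())
cv2.imwrite('pics/w12.png',i)
E
```

```text
44.9 [ 0.6134 -0.3362  0.2712] q [-0.58  0.44  0.83  0.    1.87 -0.48] F [-0.6 -0.2 -1.7] w 0.0136
.6134,-.3376,.185,-5.8 -> [-0.0014, 0.0002, 0.0862] [-0.01, -0.02, 0.07]
pred bar px [[316.2, 53.8], [316.1, -97.3], [316.0, -284.4]]
53 [316.2  53.8] [198, 195, 198, 200, 201, 200, 202, 206, 207, 202, 201, 197, 196, 196, 194, 198, 204, 204, 200, 200, 202, 200, 200, 196, 197, 201, 201, 182, 179, 194, 200, 206, 213, 207, 197, 185, 168, 169, 197, 202, 197, 194, 195, 194, 190, 191, 194, 196, 197, 196, 195, 197, 198, 199, 202, 203, 204, 202, 201, 202]
25 [316.2  25.9] [193, 195, 199, 203, 199, 196, 198, 199, 198, 196, 198, 203, 202, 197, 195, 196, 197, 197, 193, 195, 199, 201, 199, 196, 198, 197, 196, 174, 177, 192, 200, 206, 212, 208, 200, 188, 173, 166, 192, 200, 200, 198, 200, 202, 202, 200, 201, 202, 200, 200, 197, 192, 191, 192, 194, 196, 199, 199, 195, 196]
11 [316.2  11.6] [193, 199, 203, 198, 197, 196, 198, 201, 201, 199, 197, 198, 197, 195, 197, 200, 200, 195, 192, 195, 200, 198, 194, 192, 194, 197, 197, 180, 178, 190, 200, 206, 213, 208, 199, 188, 175, 156, 185, 196, 193, 193, 195, 198, 196, 194, 193, 196, 198, 198, 200, 202, 203, 202, 198, 197, 197, 195, 194, 192]
```

View pics/w12.png

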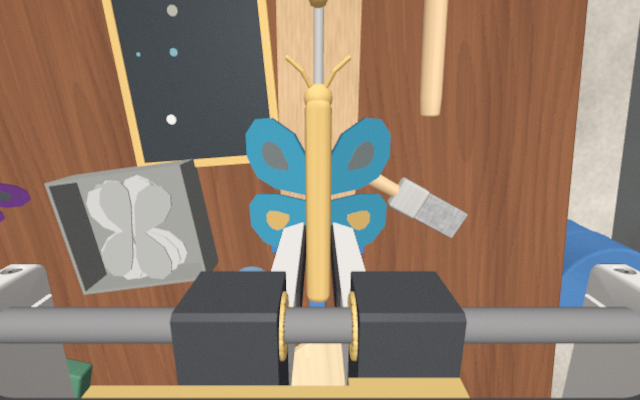

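Request:
servo_tool --commands '[0,0,0.03,0,0,0,0,0,0,0.06,0,0,0,0,0,0,0.078,0,0,0,0,0,0,0.085,0,0,0,0,0,0,0.087,0,0,0,0,0,0,0.087,0,0,0,0]'

```text
time: 45.7
tool_pos: [0.6134, -0.337, 0.1858]
ee_rot: [3.141, -0.0, 1.47]
wrist_force: [-4.1, 2.4, 3.3]
width: 0.0136
finger_force: 30.0
```

Request:
servo_tool --commands '[0,0,0.002,0,0,0,0,0,0,0.003,0,0,0,0,0,0,0.003,0,0,0,0]'

```text
time: 46.08
tool_pos: [0.6135, -0.3371, 0.1857]
ee_rot: [3.139, 0.001, 1.47]
wrist_force: [-5.7, 5.9, 11.0]
width: 0.0136
finger_force: 30.1
```

Seated on the bar (z 0.186). Back off 2 mm, release, lift away.

Request:
servo_tool --commands '[0,0,-0.003,0,0,0,0,0,0,-0.003,0,0,0,0.02,0,0,-0.003,0,0,0,0.04,0,0,-0.003,0,0,0,0.04,0,0,-0.003,0,0,0,0.04,0,0,-0.035,0,0,0,0.04,0,0,-0.08,0,0,0,0.05,0,-0.05,-0.11,0,0,0,0.05,0,-0.11,-0.11,0,0,0,0.05,0,-0.17,-0.11,0,0,0,0.05]'

```text
time: 47.32
tool_pos: [0.4432, -0.3204, 0.2915]
ee_rot: [3.14, 0.001, 1.47]
wrist_force: [-0.6, -0.2, -0.6]
width: 0.0501
finger_force: 0.0
```

Request:
servo_tool --commands '[-0.05,-0.05,0,0,0,0,0.05,-0.09,-0.1,0,0,0,0,0.05,-0.09,-0.1,0,0,0,0,0.05,-0.09,-0.1,0,0,0,0,0.05]'

```text
time: 47.82
tool_pos: [0.3359, -0.4, 0.2911]
ee_rot: [3.141, -0.0, 1.468]
wrist_force: [-0.1, 0.4, 0.3]
width: 0.0501
finger_force: 0.0
```

```bash
python3 w.py; python3 look.py pics/l13.png
python3 - <<'E'
from bench import snapshot
import cv2,numpy as np
from h import *
for n in('top','scene'):
    s=snapshot(n);hsv=cv2.cvtColor(s['img'],cv2.COLOR_BGR2HSV);m=cv2.inRange(hsv,(12,90,100),(32,255,255))
    # brass near bar: compare predicted body ends with mask
    for nm,t in(('a',.09),('c',-.09)):
        c=np.array([.6239,-.2232])+t*np.array([.1003,.995])
        P=[np.r_[c+np.array([.1003,.995])*k,.178] for k in np.linspace(-.075,.1,36)]
        p=w2p(s,P).astype(int);print(n,nm,''.join('#' if m[y-1:y+2,x-1:x+2].any() else '.' for x,y in p))
E
```

```text
47.83 [ 0.3359 -0.4     0.2911] q [-0.98  0.02  1.29  0.    1.83 -0.88] F [-0.1  0.4  0.3] w 0.0501
0.86 0.067 mid [ 0.6278 -0.148   0.067 ] ang 84.8 len 0.1599 [[338.7, 152.9], [381.9, 157.7]]
0.86 0.054 mid [ 0.6304 -0.1492  0.054 ] ang 84.8 len 0.1614 [[338.7, 152.9], [381.9, 157.7]]
0.78 0.067 mid [0.359  0.3793 0.067 ] ang -89.8 len 0.1167 [[198.0, 224.9], [230.0, 225.5]]
0.78 0.054 mid [0.359  0.3833 0.054 ] ang -89.8 len 0.1178 [[198.0, 224.9], [230.0, 225.5]]
0.76 0.067 mid [ 0.2054 -0.2689  0.067 ] ang -81.4 len 0.0396 [[386.7, 272.9], [397.7, 271.5]]
0.76 0.054 mid [ 0.2039 -0.2713  0.054 ] ang -81.4 len 0.0401 [[386.7, 272.9], [397.7, 271.5]]
0.64 0.067 mid [ 0.6068 -0.3405  0.067 ] ang 84.3 len 0.1401 [[393.7, 159.8], [431.7, 164.4]]
0.64 0.054 mid [ 0.6092 -0.3437  0.054 ] ang 84.2 len 0.1415 [[393.7, 159.8], [431.7, 164.4]]
0.39 0.067 mid [ 0.6024 -0.1908  0.067 ] ang 85.7 len 0.4391 [[312.4, 156.6], [431.6, 168.1]]
0.39 0.054 mid [ 0.6047 -0.1926  0.054 ] ang 85.7 len 0.4435 [[312.4, 156.6], [431.6, 168.1]]
top a ####################################
top c .###################################
scene a ..#############################.....
scene c ################################....
```

Run:
```python
from bench import snapshot,spotter
from h import *
s=snapshot('top');R_=spotter.trace('bfly_c',s)
b=np.array([.6239,-.2232]);u=np.array([.1003,.995]);n=np.array([.995,-.1003])
for r in R_:
    yx=np.argwhere(r['region'])[:,::-1]
    if len(yx)<50: continue
    w=p2w(s,yx,.16)[:,:2]-b;print(round(r['conf'],2),'across',np.percentile(w@n,[2,50,98]).round(3),'along',np.percentile(w@u,[2,50,98]).round(3))
print([(round(r['conf'],2),r['box']) for r in spotter.trace('gauge_knob',s)])
```

```text
0.85 across [-0.054 -0.005  0.031] along [-0.149 -0.094 -0.048]
0.63 across [-0.05  -0.004  0.034] along [0.035 0.089 0.144]
0.59 across [-0.367 -0.322 -0.275] along [0.497 0.539 0.586]
0.52 across [-0.436 -0.409 -0.382] along [-0.128 -0.092 -0.058]
[(0.84, [209.9, 131.8, 31.4, 23.8]), (0.57, [311.1, 133.9, 146.6, 53.3])]
```

```bash
python3 -c "
from bench import close_job
print(close_job())"
```

```text
the job is handed in; nothing more can be done
None
```

The job is handed in, with no verdict returned: white (about 65 mm) and deep blue (about 62 mm) hang on the drying bar, pale blue (about 50 mm) stands in the red tray, and place 4 was empty.

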